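Stand a plate upright in the filing vice and close the jaw on it

ROBOT

A 6-joint arm with a two-finger parallel gripper is mounted at the origin on a cart in front of the work surface, level with it; the furniture and walls round the work are solid. World frame = base frame: x ahead of the robot, y to its left, z up, the work surface at z = 0. Lengths are in m, angles in rad, forces in N, time in s.
With the tool pointing down it reaches from about 0.425 to 1.125 m from the base axis. Payload 14.9 kg.
Tool frame: the origin (TCP) lies at the very end of the fingers, on their centre line; the grasp point (between the pads) lies 19 mm behind it; z points along the fingers, y is the line along which they close (so a half turn about z gives the same grasp; the last joint's range is limited). The gripper opens to 91 mm and grips with 3 to 60 N. Pads are 32 mm wide; open, the fingers measure 118 mm over their backs; the gripper's body (76 mm by 178 mm) begins 60 mm behind the grasp point.
Start: joints at [1.112, 0.379, 1.734, -0, 1.028, -0.033], TCP at [0.289, 0.638, 0.214] pointing down, gripper open.
Joint ranges: [-2.77, 2.77], [-0.74, 2.19], [0, 2.66], [-1.06, 4.2], [0.31, 2.87], [-3.08, 3.08]. Speed limits (rad/s): [1.89, 1.89, 2.39, 3.14, 3.14, 3.14].

INTERFACE

Orientations are given as a unit quaternion [w, x, y, z].
In Python, from bench import r, eyes, monitor gives the robot as it stands (r), with the cameras (eyes) and the readings (monitor).
- The arm moves only by the shell command python3 steer.py 'ROWS' [FORCE]. ROWS is a JSON list of rows, 1 to 5 of them, each of 7 numbers: dx, dy, dz in m, then a rotation vector rx, ry, rz in rad, then the opening from 0.0 (shut) to 1.0 (fully open); each row is the pose to reach, as a shift and turn from the pose commanded when the command began, along the tool's axes at that moment; what a row does not reach only later rows make up. A row lasts 1/12 s, in which the tool goes at most 0.0417 m and 0.125 rad, less where a joint would pass 70% of its speed; a pose out of reach is approached as far as the arm can. The fingers move at their own pace and stop on an object; FORCE is the grip in N (left out, the last holds). Time passes only in rows, so rows that do not move let the fingers close. It prints the time, the measured TCP pose, the force, the opening and the grip force at its end.
- monitor.sense(): the state, without advancing time (a new reading comes with each control period).
- eyes.grab_frame(name): name is "side" or "top" or "wrist"; returns the picture (480x640x3 uint8, red, green, blue); there is no depth.
- eyes.camera_model(name): a dict with "fx", "fy", "cx", "cy" (pixels), "xyz" and "attitude" of the camera in the world. Camera axes: x right, y down, z forward; pixel columns grow to the right and rows downward; lengths in m; the calibration is good to about 2 mm. The wrist camera is an equidistant fisheye: a pixel r from the principal point sees the ray r / f radians off the axis. A picture is of the moment at which its call begins: read the wrist's pose just before it. camera_model takes no time and is no camera call; for the wrist camera it gives the pose at the moment of the call.
- r.finish_job(): hands the job in; it is judged then, once.
The state is a dict: "clock": time; "joint_positions": joint angles; "joint_vel": joint speeds; "effort": joint torques, N m; "eef_pos": TCP position; "tool_rot": TCP orientation; "ft_force": force on the tool from outside, world axes, zero at the start; "ft_torque": the same for the moment, N m; "grip_width": opening from 0.0 (shut) to 1.0 (fully open); "grasp_force": force on a finger pad.
Only numpy, scipy, OpenCV 4.12 (cv2) and the standard library are available. Lean on these libraries where they do the work, as an engineer would, in place of code of your own. Each camera call takes 0.05 s, during which the arm holds its last target. There are 200 camera calls.

TASK

Set up the aluminium plate for filing: draw it out of the sloping wooden rest and lower it upright, red-lined edge uppermost, into the slot of the blue filing vice, holding on until its foot stands on the slot floor. Then let go and push the vice's black push pad so that the sliding jaw closes fully on the plate and holds it square against the fixed jaw. Do not knock the other things on the desk about.

Things in the scene. Friction and masses are not known exactly. Their poses are not given: they have to be found in the camera images.
- plate: Aluminium plate 10 mm thick (its x), 60 wide (its y), 120 tall (its z), about 0.19 kg, with two dark screw holes and a red line 6 mm below its top edge on both faces. Origin: middle of its foot; z points up the plate to the red-lined edge. It starts leaning 35 degrees from vertical in the rest's slot; the upper 45 mm of its two side edges is free for the fingers (60 mm grasp along its y).
- rest: Fixed wooden rest, base 120 x 104 x 12 mm. Origin on the board below the slot's foot, z up. Its slot leans 35 degrees from vertical towards its -x (roughly the robot's left); the plate must be drawn out up that slope, along (-0.574, 0, 0.819) in this frame. Plate and rest agree in yaw within about 5 degrees.
- rest_foot (a point): Foot of the rest's sloping slot, 28 mm above the board, axes as the rest's. Slot 14 mm wide for the 10 mm plate, 68 mm long for its 60 mm width; it encloses the lowest 36 mm of the plate. A 96 mm wide back board carries the plate's underside for the lowest 72 mm.
- board: Fixed plywood work board, 380 x 740 mm, laid over the litter on the desk; its top is 22 mm above the desk top and everything used here stands on it. Origin: middle of its underside, 18 mm below its top. A tall cabinet stands behind its far right edge (from about x = 0.73 m, y below 0.05 m): turn the hand on the robot's side of it.
- vice: Fixed blue filing vice, base 132 mm long (x -100 to +32 mm), 100 mm wide. Origin on the board below the slot, z up; x points from the sliding jaw to the fixed jaw (roughly away from the robot), y along the slot. Bed top 38 mm high; on it the jaws, 84 mm wide, reach 68 mm high. The fixed jaw's face is at x = +5 mm.
- slot_floor (a point): Point on the floor of the vice's slot, 18 mm above the board, axes as the vice's. The slot in the bed is 20 mm deep, 68 mm long (y -34 to +34) and 13.5 mm wide (x -8.5 to +5 mm, far wall in line with the fixed jaw's face). The plate belongs with its foot on this floor, its 60 mm width along y, either face forward.
- jaw (a joint): Sliding jaw, m: 0 is fully open (26 mm gap to the fixed jaw); grows as it closes towards the vice's +x. Starts at 0 to 0.007; about 0.016 when shut on the 10 mm plate; stop at 0.025 with no plate. Slides stiffly (about 3 N) and stays where it is left.
- push_pad (a point): Middle of the outer (vice -x) face of the black round push pad, 34 mm across, 53 mm above the board, on a rod behind the sliding jaw, moving with it; 91 mm behind the jaw's gripping face and beyond the end of the vice's base. Pushed towards the vice's +x with some 8 N it closes the jaw.
- flat_file: Bystander: flat file with a wooden handle, 24 x 240 x 24 mm, lying on the board near the robot. Origin: centre of its underside.
- bush: Bystander: turned steel ring, 36 mm across, 20 mm high, between rest and vice. Origin: centre of its underside.
- tape: Bystander: roll of black tape, 58 mm across, 19 mm high. Origin: centre of its underside.
- block: Bystander: wooden sanding block 52 x 94 x 34 mm. Origin: centre of its underside.
- bottle: Bystander: brown bottle with a white cap, 46 mm across, 90 mm high. Origin: centre of its underside.
- jar: Bystander: clear jar with a grey lid, 58 mm across, 70 mm high. Origin: centre of its underside.
- pliers: Bystander: red-handled pliers, 48 x 153 x 11 mm, lying on the board. Origin: centre of its underside.
- driver: Bystander: black-handled screwdriver, 24 x 225 x 23 mm, lying on the board. Origin: centre of its underside.

How it is judged:
On the way, in this order (a step that is already met when the one before it is completed fails the run):
1. the plate stands upright on the slot's floor while still held by the fingers, the jaw open (z of plate in the frame of slot_floor between -0.004 and 0.006 m and x of plate in the frame of slot_floor between -0.01 and 0.006 m and y of plate in the frame of slot_floor between -0.01 and 0.01 m and angle between plate's own z axis and vertical below 0.2 rad and contact force between the fingers and plate above 0.5 N and value of joint jaw below 0.0135 m), for 0.2 s.
2. the sliding jaw is closed on the upright plate (z of plate in the frame of slot_floor between -0.004 and 0.006 m and x of plate in the frame of slot_floor between -0.01 and 0.006 m and y of plate in the frame of slot_floor between -0.01 and 0.01 m and angle between plate's own z axis and vertical below 0.06 rad and value of joint jaw between 0.0145 and 0.0175 m), for 0.2 s.
At the end, for the whole second after the job is handed in: The plate stands in the vice's slot, its foot within 6 mm of the slot floor and inside the slot, red-lined edge up and within 3.4 degrees of vertical, at rest, and the sliding jaw is closed on it (jaw reading 14.5 to 17.5 mm) (all of step 2 and linear speed of plate below 0.01 m/s); the robot touches nothing.
It fails at once if another thing on the desk is moved more than 30 mm (distance of any of flat_file, bush, tape, block, bottle, jar, pliers, driver from where it was at the start of the episode above 0.03 m).
It fails at once if the plate is dropped or laid flat (angle between plate's own z axis and vertical above 1.2 rad).
It also fails if it takes over 54 s, if anything falls off the work surface, if the arm or the gripper's body presses on something with over 40 N, if the wrist force passes 120 N, or if a joint passes its speed limit or range.

## Working session

There is one attempt and no reset: what is moved stays moved. The work goes in short steps, Python scripts to look and compute and a shell command to move; the robot and the scene stay as the last step left them, time stands still between calls to the robot, and variables do not carry over. Pictures are saved under pics/ and viewed, at most 10 in all, crops included, and the job is handed in when it is done.

```bash
ls; mkdir -p pics
python3 - <<'E'
from bench import r, eyes, monitor
import cv2,numpy as np
for n in("side","top","wrist"):
    m=eyes.camera_model(n);print(n,m)
    cv2.imwrite(f"pics/{n}0.png",eyes.grab_frame(n)[:,:,::-1])
print(monitor.sense())
E
```

```text
bench.py
pics
steer.py
side {'fx': 458.39873746411126, 'fy': 458.39873746411126, 'cx': 318.81479678403963, 'cy': 246.57939686964463, 'xyz': array([0.06691301, 1.05885466, 0.51993483]), 'attitude': array([ 0.12010691, -0.19134919,  0.80836558, -0.54360362])}
top {'fx': 486.6294183349074, 'fy': 486.6294183349074, 'cx': 321.6823627666723, 'cy': 238.42071779670573, 'xyz': array([0.48056777, 0.12530701, 0.98819317]), 'attitude': array([-0.00908558,  0.71592899, -0.69790116,  0.01723674])}
wrist {'fx': 371.64829954431775, 'fy': 371.64829954431775, 'cx': 322.7754159629291, 'cy': 236.82830967860332, 'xyz': array([0.21655902, 0.67002124, 0.38414916]), 'attitude': array([0.11953792, 0.83172038, 0.53682011, 0.07600047])}
{'clock': 0.15, 'joint_positions': array([ 1.11166897e+00,  3.79282267e-01,  1.73463578e+00,  1.37622751e-06,
        1.02852361e+00, -3.33160694e-02]), 'joint_vel': array([-1.70162220e-03, -1.68218980e-03, -8.88335280e-05, -2.87509900e-04,
        1.25476820e-03,  6.13245388e-04]), 'effort': array([ 9.55424985e-04, -7.64112496e+01, -4.34655619e+01,  6.51160441e-02,
        4.09288262e-02,  3.12172091e-06]), 'eef_pos': array([0.28902316, 0.6372152 , 0.21344839]), 'tool_rot': array([-1.04040347e-04,  2.11301151e-01,  9.77420914e-01, -4.11556203e-04]), 'ft_force': array([-0.22981987, -0.25200976, -0.6700405 ]), 'ft_torque': array([-0.03406735, -0.00079521,  0.04874946]), 'grasp_force': 0.0, 'grip_width': 0.9977394046924839}
```

View pics/top0.png

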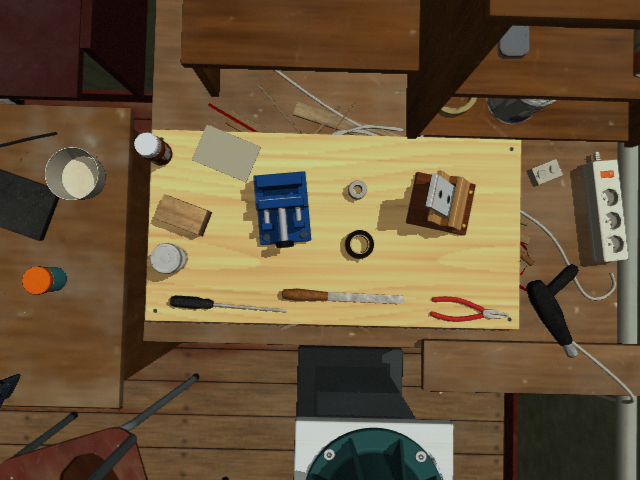

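View pics/side0.png

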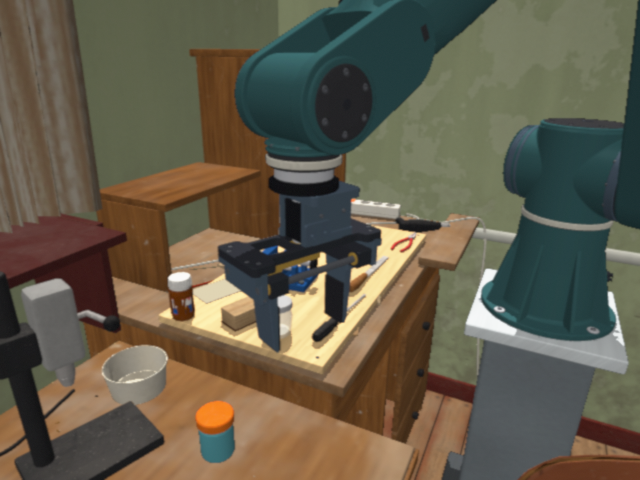

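Top view: the vice is at about (283,210) with its black pad at (285,243). The rest and plate are at (440,203), leaning left. The side view is mostly blocked by the arm. I'll zoom in on both from above.

Run:
```python
import cv2,numpy as np
a=cv2.imread("pics/top0.png")
f=lambda x,y:cv2.resize(a[y:y+90,x:x+80],None,fx=5,fy=5,interpolation=cv2.INTER_CUBIC)
cv2.imwrite("pics/crop0.png",np.hstack([f(245,165),f(402,160)]))
```

```text
(no output)
```

View pics/crop0.png

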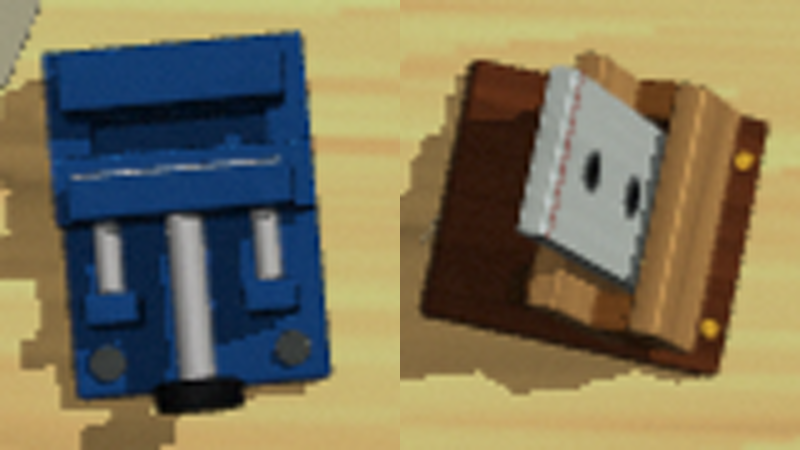

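```bash
cat > h.py <<'E'
import numpy as np
from scipy.spatial.transform import Rotation as R
q=lambda w:R.from_quat(np.roll(w,-1))
def ray(m,uv,fish=False):
    d=(np.asarray(uv,float)-[m["cx"],m["cy"]])/[m["fx"],m["fy"]]
    if fish:
        t=np.linalg.norm(d,axis=-1,keepdims=True); v=np.concatenate([d/t*np.sin(t),np.cos(t)],-1)
    else: v=np.concatenate([d,np.ones(d.shape[:-1]+(1,))],-1)
    return q(m["attitude"]).apply(v)
def plane(m,uv,z,fish=False):
    d=ray(m,uv,fish); return m["xyz"]+d*((np.asarray(z)-m["xyz"][2])/d[:,2])[:,None]
def fit(loc,w):   # 2D rigid fit -> origin, yaw, residual
    a,b=np.asarray(loc,float),w[:,:2]; ca,cb=a.mean(0),b.mean(0); A=(a-ca)@[1,1j]; B=(b-cb)@[1,1j]
    y=np.angle((A.conj()*B).sum()); c=np.array([[np.cos(y),-np.sin(y)],[np.sin(y),np.cos(y)]])
    o=cb-c@ca; return o,y,np.linalg.norm(a@c.T+o-b,axis=1)*1e3
E
python3 - <<'E'
from h import *; from bench import r, eyes, monitor
np.set_printoptions(precision=4,suppress=True)
m=eyes.camera_model("top")
f=lambda p,x,y:np.array(p)/5+[x,y]-.4
v=f([(43,52),(300,32),(330,375),(80,398)],245,165)
print("vice",fit([(.032,.05),(.032,-.05),(-.1,-.05),(-.1,.05)],plane(m,v,[.06]*4)))
b=f([(75,60),(368,122),(318,375),(22,314)],402,160)
print("rest base",fit([(-.06,.052),(.06,.052),(.06,-.052),(-.06,-.052)],plane(m,b,[.034]*4)))
p=f([(151,66),(121,233),(182,73),(151,236)],402,160)
w=plane(m,p,[.1454]*2+[.1512]*2);print(w,w.mean(0))
print(fit([(-.0041,.03),(-.0041,-.03),(.0041,.03),(.0041,-.03)],w))
print(plane(m,f([(200,400)],245,165),[.075]))
E
```

```text
vice (array([0.6065, 0.1959]), np.float64(0.12003825133006978), array([1.1397, 1.0323, 1.9292, 2.5114]))
rest base (array([ 0.592 , -0.1184]), np.float64(-1.7522769659163322), array([1.0467, 0.939 , 1.066 , 0.5282]))
[[ 0.6317 -0.0734  0.1454]
 [ 0.5729 -0.0639  0.1454]
 [ 0.6285 -0.0829  0.1512]
 [ 0.5715 -0.073   0.1512]] [ 0.6011 -0.0733  0.1483]
(array([ 0.6011, -0.0733]), np.float64(-1.7377407973382657), array([0.8866, 0.7441, 1.632 , 0.9105]))
[[0.5013 0.1844 0.075 ]]
```

```bash
cat >> h.py <<'E'
def rest_R(yaw=-1.745,tilt=np.radians(35)):  # tool axes: y along plate y, z down the plate
    x=np.array([np.cos(yaw),np.sin(yaw),0]);y=np.array([-np.sin(yaw),np.cos(yaw),0]);z=np.array([0,0,1])
    u=-np.sin(tilt)*x+np.cos(tilt)*z
    return R.from_matrix(np.c_[np.cross(y,-u),y,-u]),u
def vice_R(yaw=.12):
    y=np.array([np.sin(yaw),-np.cos(yaw),0]);z=np.array([0,0,-1.]);return R.from_matrix(np.c_[np.cross(y,z),y,z])
def delta(pos,rot):
    from bench import r, eyes, monitor
    s=monitor.sense();c=q(s["tool_rot"])
    print("t",round(s["clock"],2),"d",c.inv().apply(pos-s["eef_pos"]).round(4),"rv",(c.inv()*rot).as_rotvec().round(3),"n",np.linalg.norm(pos-s["eef_pos"])/.0417)
TOP=np.array([.6011,-.0733,.1483])
E
python3 - <<'E'
from h import *
M,u=rest_R();delta(TOP+.12*u,M)
E
```

```text
t 0.15 d [-0.5606 -0.4515 -0.0328] rv [ 0.401 -0.518  1.276] n 17.279141205857652
```

```bash
python3 steer.py '[[-0.12,-0.1,-0.08,0,0,0.5,1],[-0.28,-0.22,-0.08,0,0,1.0,1],[-0.28,-0.22,-0.08,0,0,1.0,1],[-0.28,-0.22,-0.08,0,0,1.0,1],[-0.28,-0.22,-0.08,0,0,1.0,1]]'
python3 - <<'E'
from h import *
M,u=rest_R();delta(TOP+.12*u,M)
E
```

```text
clock: 0.57
eef_pos: [0.3815, 0.4573, 0.2644]
tool_rot: [-0.0, 0.504, 0.864, -0.0]
ft_force: [-0.2, 0.4, 1.0]
grip_width: 1.001
grasp_force: 0.0
t 0.57 d [-0.5168 -0.0261  0.0179] rv [ 0.21  -0.586  0.667] n 12.417169983269876
```

```bash
python3 steer.py '[[-0.21,-0.01,0,0.2,-0.5,0.6,1],[-0.21,-0.01,0,0.2,-0.5,0.6,1],[-0.21,-0.01,0,0.2,-0.5,0.6,1],[-0.21,-0.01,0,0.2,-0.5,0.6,1],[-0.21,-0.01,0,0.2,-0.5,0.6,1]]'
python3 - <<'E'
from h import *
M,u=rest_R();delta(TOP+.12*u,M)
E
```

```text
clock: 0.98
eef_pos: [0.4766, 0.2718, 0.2647]
tool_rot: [0.128, 0.677, 0.707, -0.163]
ft_force: [0.5, 0.4, -0.6]
grip_width: 0.998
grasp_force: 0.0
t 0.98 d [-0.2534  0.1285  0.1231] rv [ 0.052 -0.191  0.207] n 7.4240592584157215
```

```bash
python3 steer.py '[[-0.17,0.085,0.08,0.05,-0.19,0.2,1],[-0.17,0.085,0.08,0.05,-0.19,0.2,1],[-0.17,0.085,0.08,0.05,-0.19,0.2,1],[-0.17,0.085,0.08,0.05,-0.19,0.2,1],[-0.17,0.085,0.08,0.05,-0.19,0.2,1]]'>/dev/null;  python3 - <<'E'
from h import *
M,u=rest_R();delta(TOP+.12*u,M)
E
```

```text
t 1.4 d [-0.0656  0.0596  0.053 ] rv [ 0.002 -0.003  0.013] n 2.4765450988374407
```

```bash
python3 steer.py '[[-0.065,0.06,0.053,0,0,0.013,1],[-0.065,0.06,0.053,0,0,0.013,1],[-0.065,0.06,0.053,0,0,0.013,1],[-0.065,0.06,0.053,0,0,0.013,1],[-0.065,0.06,0.053,0,0,0.013,1]]'>/dev/null;  python3 - <<'E'
from h import *; import cv2; from bench import r, eyes, monitor
M,u=rest_R();delta(TOP+.12*u,M)
m=eyes.camera_model("wrist"); print(m); cv2.imwrite("pics/w1.png",eyes.grab_frame("wrist")[:,:,::-1]);cv2.imwrite("pics/s1.png",eyes.grab_frame("side")[:,:,::-1])
# predicted pixel of plate top corners
E
```

```text
t 1.82 d [-0.001   0.0005  0.0007] rv [ 0.001 -0.004 -0.003] n 0.030850352409050114
{'fx': 371.64829954431775, 'fy': 371.64829954431775, 'cx': 322.7754159629291, 'cy': 236.82830967860332, 'xyz': array([0.6406779 , 0.15578312, 0.34163463]), 'attitude': array([ 0.42968973,  0.89876503, -0.07917892, -0.03631612])}
```

View pics/w1.png

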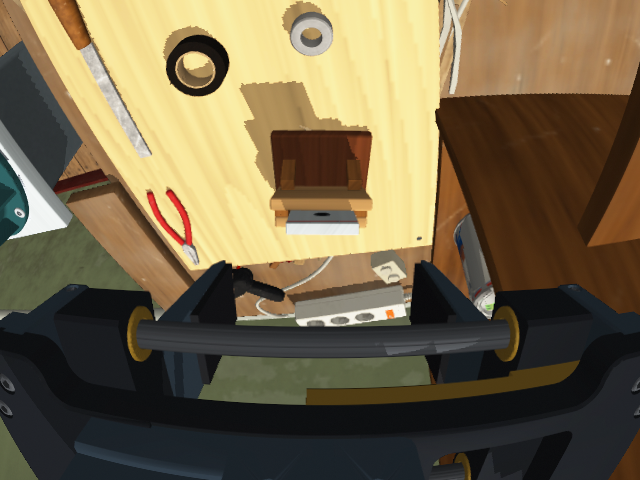

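The plate's top end face shows at (286..358, 222) to (288..357, 235), between the fingers. I'll check its pose from these corners.

Run:
```python
from h import *; from bench import r, eyes, monitor
m=eyes.camera_model("wrist");M,u=rest_R()
d=ray(m,[(286,223),(358.5,222),(288,235),(357.5,234)],True)
p=m["xyz"]+d*(((TOP-m["xyz"])@u)/(d@u))[:,None]
print(p.round(4),p.mean(0).round(4)); w=p[1]-p[0]; w2=p[3]-p[2]
print(np.linalg.norm(w),np.linalg.norm(w2),np.arctan2(-w[0],w[1]),np.arctan2(-w2[0],w2[1]))
s=monitor.sense();print(q(s["tool_rot"]).inv().apply(p-s["eef_pos"]).round(4))
```

```text
[[ 0.5722 -0.0617  0.1438]
 [ 0.6305 -0.0712  0.1433]
 [ 0.5722 -0.0701  0.1496]
 [ 0.6284 -0.0793  0.1491]] [ 0.6008 -0.0706  0.1465]
0.058993772719374206 0.0570384799276158 -1.7342070296182721 -1.7336735602654088
[[ 0.0053 -0.0299  0.1216]
 [ 0.0062  0.0291  0.1218]
 [-0.0048 -0.0285  0.1216]
 [-0.004   0.0286  0.1217]]
```

```bash
python3 steer.py '[[0,0,0.04,0,0,0,1],[0,0,0.08,0,0,0,1],[0,0,0.11,0,0,0,1],[0,0,0.135,0,0,0,1],[0,0,0.155,0,0,0,1]]'; python3 steer.py '[[0,0,0,0,0,0,1],[0,0,0,0,0,0,0.5],[0,0,0,0,0,0,0.5],[0,0,0,0,0,0,0.5],[0,0,0,0,0,0,0.5]]' 25;  python3 - <<'E'
from h import *; import cv2; from bench import r, eyes, monitor
m=eyes.camera_model("wrist"); cv2.imwrite("pics/w2.png",eyes.grab_frame("wrist")[:,:,::-1])
E
```

```text
clock: 2.33
eef_pos: [0.597, -0.0902, 0.1179]
tool_rot: [0.193, 0.731, 0.614, -0.228]
ft_force: [-0.2, 0.2, -0.2]
grip_width: 1.004
grasp_force: 0.0
clock: 2.75
eef_pos: [0.5989, -0.0896, 0.1209]
tool_rot: [0.194, 0.731, 0.614, -0.227]
ft_force: [-0.2, -0.3, 0.4]
grip_width: 0.738
grasp_force: 0.0
```

View pics/w2.png

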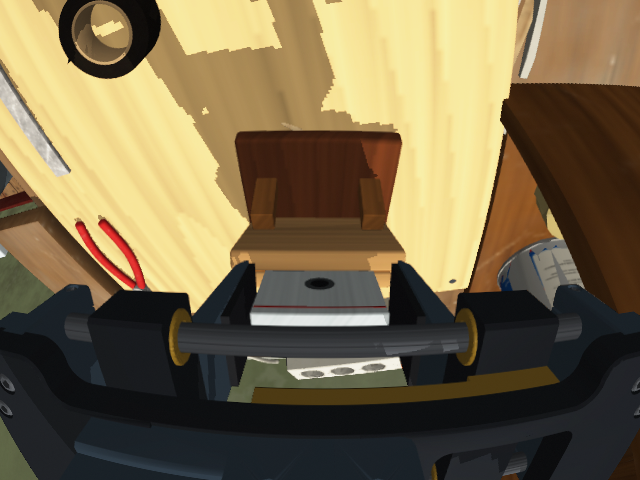

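The plate is centred between the closing fingers, with the red line at row 307 and the top edge at row 325. I'll finish the grip and draw it out.

```bash
python3 steer.py '[[0,0,0,0,0,0,0.4],[0,0,0,0,0,0,0.4],[0,0,0,0,0,0,0.4],[0,0,0,0,0,0,0.4],[0,0,0,0,0,0,0.4]]' 30; python3 steer.py '[[0,0,0,0,0,0,0.4],[0,0,-0.004,0,0,0,0.4],[0,0,-0.01,0,0,0,0.4],[0,0,-0.02,0,0,0,0.4],[0,0,-0.03,0,0,0,0.4]]'
```

```text
clock: 3.22
eef_pos: [0.5985, -0.0899, 0.1203]
tool_rot: [0.194, 0.731, 0.613, -0.227]
ft_force: [-2.3, 6.4, 7.5]
grip_width: 0.66
grasp_force: 29.9
clock: 3.63
eef_pos: [0.6009, -0.073, 0.1449]
tool_rot: [0.193, 0.731, 0.613, -0.228]
ft_force: [-0.2, 0.2, -2.9]
grip_width: 0.652
grasp_force: 29.9
```

```bash
python3 steer.py '[[0,0,-0.02,0,0,0,0.4],[0,0,-0.045,0,0,0,0.4],[0,0,-0.08,0,0,0,0.4],[0,0,-0.11,0,0,0,0.4],[0,0,-0.12,0,0,0,0.4]]';  python3 - <<'E'
from h import *
V=vice_R();delta(np.array([.6,.194,.25]),V)
E
```

```text
clock: 4.05
eef_pos: [0.6143, -0.0035, 0.2473]
tool_rot: [0.195, 0.731, 0.614, -0.225]
ft_force: [0.5, 0.9, -1.9]
grip_width: 0.658
grasp_force: 29.9
t 4.05 d [ 0.1564 -0.0479 -0.1117] rv [0.392 0.514 1.235] n 4.749542532319531
```

```bash
python3 steer.py '[[0.04,-0.012,-0.028,0.03,0.04,0.1,0.4],[0.08,-0.024,-0.056,0.06,0.08,0.2,0.4],[0.12,-0.036,-0.085,0.1,0.13,0.3,0.4],[0.156,-0.048,-0.11,0.13,0.17,0.41,0.4],[0.156,-0.048,-0.11,0.16,0.21,0.5,0.4]]';  python3 - <<'E'
from h import *
V=vice_R();delta(np.array([.6,.194,.25]),V)
E
```

```text
clock: 4.47
eef_pos: [0.5976, 0.1933, 0.2441]
tool_rot: [0.12, 0.893, 0.409, -0.143]
ft_force: [0.4, 0.2, -3.0]
grip_width: 0.656
grasp_force: 29.9
t 4.47 d [-0.0001  0.0019 -0.0061] rv [0.228 0.308 0.729] n 0.1526993909032495
```

```bash
python3 steer.py '[[0,0,-0.006,0.2,0.27,0.63,0.4],[0,0,-0.006,0.2,0.27,0.63,0.4],[0,0,-0.006,0.2,0.27,0.63,0.4],[0,0,-0.006,0.2,0.27,0.63,0.4],[0,0,-0.006,0.2,0.27,0.63,0.4]]';  python3 - <<'E'
from h import *
V=vice_R();delta(np.array([.6,.194,.25]),V)
E
```

```text
clock: 4.88
eef_pos: [0.5989, 0.1922, 0.2496]
tool_rot: [0.028, 0.988, 0.148, -0.035]
ft_force: [0.3, 0.3, -1.3]
grip_width: 0.657
grasp_force: 29.9
t 4.88 d [ 0.0015 -0.0014 -0.0006] rv [0.052 0.073 0.177] n 0.05121255657550832
```

```bash
python3 steer.py '[[0,0,0,0.026,0.036,0.09,0.4],[0,0,0,0.052,0.073,0.177,0.4],[0,0,0,0.052,0.073,0.177,0.4],[0,0,0,0.052,0.073,0.177,0.4]]'>/dev/null;  python3 - <<'E'
from h import *; import cv2; from bench import r, eyes, monitor
delta(np.array([.6,.194,.25]),vice_R())
a=eyes.grab_frame("wrist");b=eyes.grab_frame("side")
cv2.imwrite("pics/w3.png",a[:,:,::-1]);cv2.imwrite("pics/s3.png",b[:,:,::-1])
cv2.imwrite("pics/c3.png",np.hstack([cv2.resize(a[150:450,120:520],(400,300)),cv2.resize(b[180:330,190:390],(400,300))])[:,:,::-1])
E
```

```text
t 5.22 d [ 0.0017 -0.002  -0.0003] rv [0.003 0.003 0.008] n 0.0631097745173337
```

View pics/w3.png

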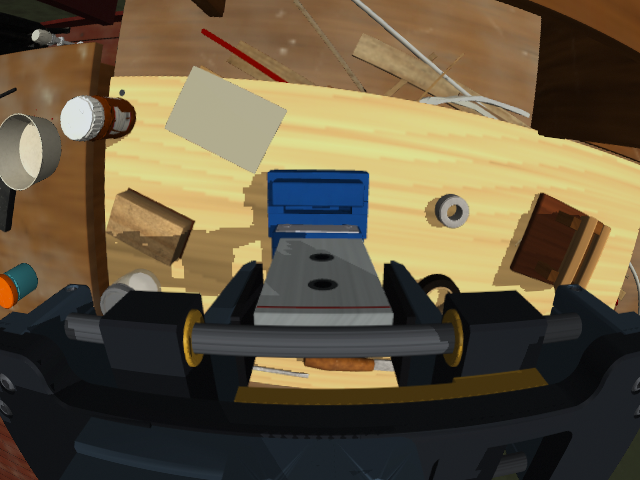

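View pics/s3.png

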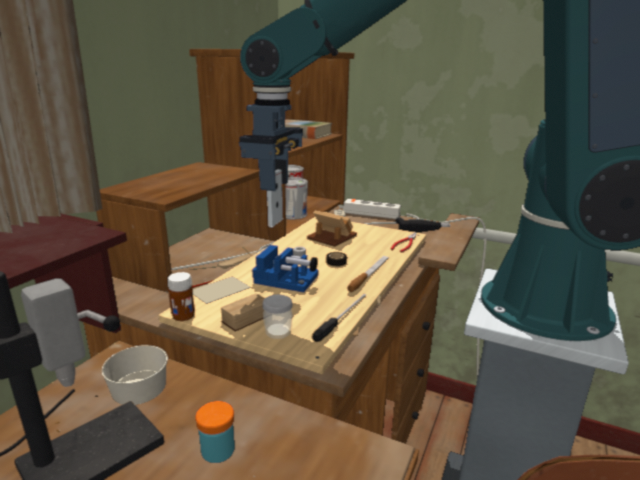

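The wrist view shows the fixed jaw at (268..368, 172..210), the slot gap just below it, and the plate's foot at about row 238. The side view shows the plate hanging upright above the vice. I'll crop the wrist view to get accurate edges.

Run:
```python
import cv2
a=cv2.imread("pics/w3.png");cv2.imwrite("pics/c4.png",cv2.resize(a[165:330,245:400],None,fx=3.6,fy=3.6,interpolation=cv2.INTER_CUBIC))
```

```text
(no output)
```

View pics/c4.png

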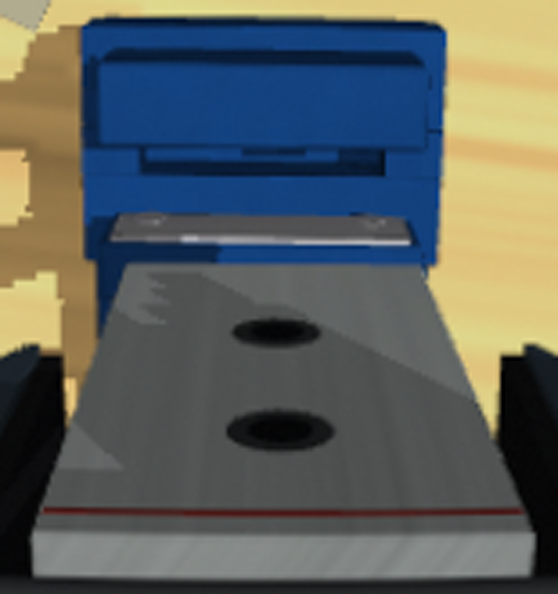

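Run:
```python
from h import *; from bench import r, eyes, monitor
np.set_printoptions(precision=4,suppress=True)
m=eyes.camera_model("wrist");s=monitor.sense();T=q(s["tool_rot"]);c=lambda p:np.array(p)/3.6+[245,165]-.4
loc=[(.005,.042),(.005,-.042),(-.0085,.034),(-.0085,-.034),(.032,.05),(.032,-.05)]
w=plane(m,c([(100,147),(424,150),(141,172),(385,175),(84,24),(446,29)]),[.09,.09,.06,.06,.06,.06],True)
for sl in (slice(0,6),slice(0,4),slice(0,2)): o,y,e=fit(loc[sl],w[sl]);print("vice",o,y,e)
# plate in tool frame, far face (+5 mm) and near (-5)
d=T.inv().apply(ray(m,c([(127,264),(425,266),(44,510),(522,511),(33,533),(534,535),(33,577),(533,577)]),True));o=T.inv().apply(m["xyz"]-s["eef_pos"])
for off in(.030,.033,.036):
    z=np.array([.12-off]*2+[.006-off]*2+[-off]*4);print(off,(o+d*((z-o[2])/d[:,2])[:,None])[:,:2].tolist().__repr__() if 0 else (o+d*((z-o[2])/d[:,2])[:,None])[:,:2].round(4).tolist())
print(s["eef_pos"],T.as_matrix())
```

```text
vice [0.6053 0.1971] 0.11522076388964843 [1.0187 1.1386 0.3099 0.259  1.1205 0.9123]
vice [0.6051 0.1972] 0.11743082858772742 [0.9791 1.0712 0.3417 0.2037]
vice [0.605  0.1972] 0.11839792633175913 [1.0201 1.0201]
0.03 [[0.0021, -0.0311], [0.0017, 0.0297], [0.004, -0.0291], [0.0039, 0.0301], [0.0039, -0.0295], [0.0037, 0.0306], [-0.0022, -0.03], [-0.0022, 0.0309]]
0.033 [[0.003, -0.0308], [0.0026, 0.0294], [0.0055, -0.0285], [0.0054, 0.0295], [0.0055, -0.0289], [0.0053, 0.0299], [-0.0005, -0.0293], [-0.0005, 0.0303]]
0.036 [[0.0039, -0.0304], [0.0035, 0.029], [0.0071, -0.0279], [0.007, 0.0289], [0.0071, -0.0282], [0.0069, 0.0293], [0.0013, -0.0287], [0.0013, 0.0296]]
[0.599  0.1923 0.2497] [[ 0.9918  0.1281 -0.0026]
 [ 0.1281 -0.9918 -0.0031]
 [-0.0029  0.0027 -1.    ]]
```

Run:
```python
from h import *
delta(np.array([.6067,.1967,.187]),vice_R(.117))
```

```text
t 5.32 d [ 0.0084 -0.0036  0.0626] rv [0.003 0.003 0.011] n 1.517655397346232
```

```bash
python3 steer.py '[[0.004,-0.002,0.02,0,0,0,0.4],[0.0085,-0.0035,0.045,0.003,0.003,0.011,0.4],[0.0085,-0.0035,0.0626,0.003,0.003,0.011,0.4],[0.0085,-0.0035,0.0626,0.003,0.003,0.011,0.4],[0.0085,-0.0035,0.0626,0.003,0.003,0.011,0.4]]';python3 - <<'E'
from h import *; from bench import r, eyes, monitor; import cv2
delta(np.array([.6067,.1967,.187]),vice_R(.117))
a=eyes.grab_frame("wrist")[:,:,::-1];cv2.imwrite("pics/w5.png",a);cv2.imwrite("pics/c5.png",cv2.resize(a[150:330,235:405],None,fx=3.3,fy=3.3,interpolation=cv2.INTER_CUBIC))
E
```

```text
clock: 5.73
eef_pos: [0.6066, 0.1968, 0.1864]
tool_rot: [-0.0, 0.998, 0.058, -0.001]
ft_force: [0.4, 0.5, -1.9]
grip_width: 0.655
grasp_force: 29.9
t 5.73 d [ 0.0001  0.0001 -0.0006] rv [-0.     0.001 -0.001] n 0.01449832619935698
```

View pics/c5.png

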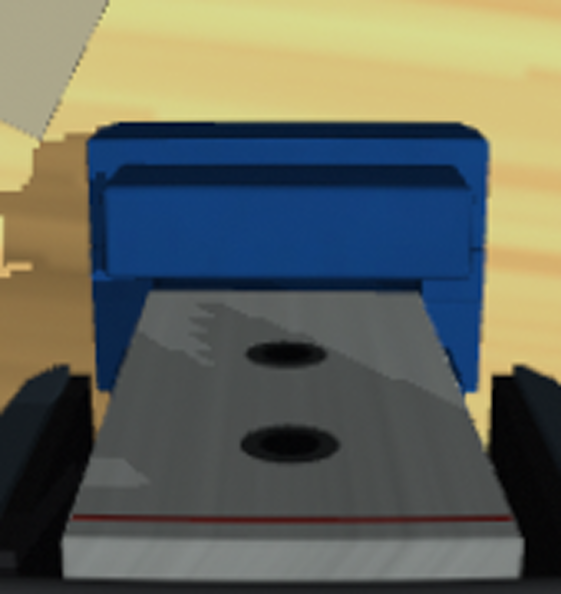

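Run:
```python
from h import *; from bench import r, eyes, monitor
np.set_printoptions(precision=4,suppress=True)
m=eyes.camera_model("wrist");s=monitor.sense();c=lambda p:np.array(p)/3.3+[235,150]-.4
C=np.array([[np.cos(.117),-np.sin(.117)],[np.sin(.117),np.cos(.117)]])
w=plane(m,c([(106,277),(470,276)]),[.09]*2,True);print("jaw edge len",np.linalg.norm(w[1]-w[0]),np.arctan2(*(w[0]-w[1])[:2]*[-1,1]))
o=w.mean(0)[:2]
for off in(.089,.0905):
    p=plane(m,c([(149,291),(421,291)]),[s["eef_pos"][2]-off]*2,True)
    print(off,"width",np.linalg.norm(p[1]-p[0]),"plate far face rel. jaw edge",((p[:,:2]-o)@C))
```

```text
jaw edge len 0.08338123515725965 0.11968140257791095
0.089 width 0.0603154830031058 plate far face rel. jaw edge [[-0.0009  0.0308]
 [-0.0009 -0.0295]]
0.0905 width 0.06066366152267212 plate far face rel. jaw edge [[-0.0014  0.031 ]
 [-0.0014 -0.0297]]
```

```bash
python3 steer.py '[[-0.0006,0,0.008,0,0,0,0.4],[-0.0006,0,0.016,0,0,0,0.4],[-0.0006,0,0.024,0,0,0,0.4],[-0.0006,0,0.03,0,0,0,0.4],[-0.0006,0,0.03,0,0,0,0.4]]'
```

```text
clock: 6.2
eef_pos: [0.611, 0.1987, 0.1619]
tool_rot: [-0.002, 0.998, 0.057, 0.006]
ft_force: [2.8, 7.7, 26.7]
grip_width: 0.658
grasp_force: 30.0
```

```bash
python3 steer.py '[[0,0,0.004,0,0,0,0.4],[0,0,0.008,0,0,0,0.4],[0,0,0.012,0,0,0,0.4],[0,0,0.015,0,0,0,0.4],[0,0,0.015,0,0,0,0.4]]'
```

```text
clock: 6.62
eef_pos: [0.6118, 0.1989, 0.1479]
tool_rot: [-0.003, 0.998, 0.057, 0.007]
ft_force: [1.7, 7.4, 35.7]
grip_width: 0.656
grasp_force: 30.0
```

Force rose to 27–36 N and the hand was pushed about 5 mm in +x, so something is in contact. I'll back off a little and look.

```bash
python3 steer.py '[[0,0,-0.006,0,0,0,0.4],[0,0,-0.012,0,0,0,0.4],[0,0,-0.012,0,0,0,0.4]]'
python3 - <<'E'
from h import *; from bench import r, eyes, monitor; import cv2
a=eyes.grab_frame("wrist")[:,:,::-1];cv2.imwrite("pics/w6.png",a);b=eyes.grab_frame("side")[:,:,::-1];cv2.imwrite("pics/s6.png",b)
f=lambda i,x,y,s:cv2.resize(i[y:y+int(500/s),x:x+int(400/s)],(400,500),interpolation=cv2.INTER_CUBIC)
cv2.imwrite("pics/c6.png",np.hstack([f(a,240,140,2.4),f(b,240,180,4.2)]))
E
```

```text
clock: 6.87
eef_pos: [0.6068, 0.1967, 0.1553]
tool_rot: [-0.001, 0.998, 0.057, 0.001]
ft_force: [0.1, -0.2, -2.3]
grip_width: 0.654
grasp_force: 30.0
```

View pics/c6.png

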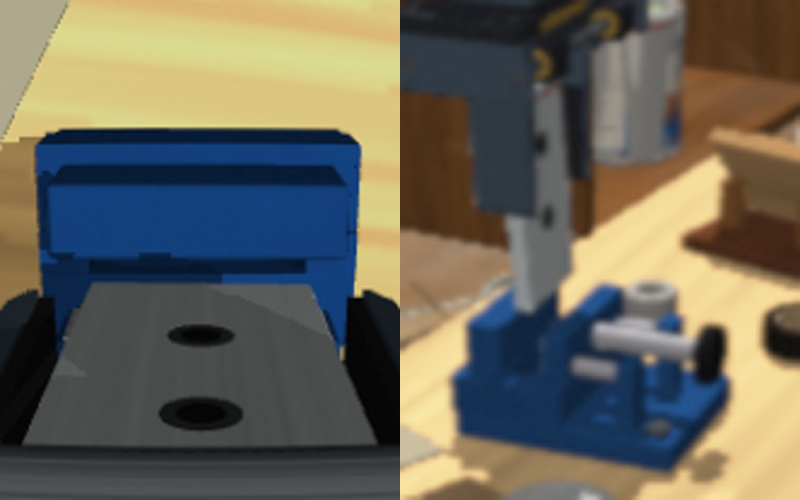

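```bash
cat > pl.py <<'E'
from h import *; import cv2
from scipy.optimize import least_squares
# tool-frame camera is fixed; plate far-face points (y,z up from foot)
def tool_rays(px):
    from bench import r, eyes, monitor
    m=eyes.camera_model("wrist");s=monitor.sense();T=q(s["tool_rot"]);return T.inv().apply(ray(m,px,True)),T.inv().apply(m["xyz"]-s["eef_pos"])
def pose(px,pts):  # pts (y,h) on far face; solve foot x,y,z in tool & rotation
    d,o=tool_rays(px); d=d/np.linalg.norm(d,axis=1)[:,None]
    def P(v): 
        L=np.c_[np.zeros(len(pts)),-pts[:,0],-pts[:,1]]   # tool y = -left
        return R.from_rotvec(v[3:]).apply(L)+v[:3]
    f=lambda v:np.r_[np.cross(P(v)-o,d).ravel()*1e3, v[3:]*[0,0,0]]
    s=least_squares(f,[.003,0,.085,0,0,0]);return s.x,P,np.abs(f(s.x)).max()
E
python3 - <<'E'
from pl import *; np.set_printoptions(precision=4,suppress=True)
c=lambda p,s,x,y:np.array(p)/s+[x,y]-.4
a=c([(127,264),(425,266),(44,510),(522,511),(33,533),(534,535)],3.6,245,165)
v,P,e=pose(a,np.array([(.03,0),(-.03,0),(.03,.114),(-.03,.114),(.03,.12),(-.03,.12)]));print("w3",v,e)
d,o=tool_rays(c([(277,332),(280,430)],3.6,245,165));Rm=R.from_rotvec(v[3:]);n=Rm.apply([1,0,0])
hp=o+d*(((v[:3]-o)@n)/(d@n))[:,None];hl=-Rm.inv().apply(hp-v[:3]);print("holes y,h",hl[:,1:])
hl=hl[:,1:]
b=c([(92,283),(310,284),(201,335.5),(201,413)],2.4,240,140)
v,P,e=pose(b,np.array([(.03,0),(-.03,0),*hl]));print("w6",v,e)
np.save("holes.npy",hl)
E
```

```text
w3 [ 0.0019 -0.0007  0.0902  0.0107 -0.016   0.0089] 0.42051719597563375
holes y,h [[0.0002 0.0431]
 [0.0002 0.087 ]]
w6 [-0.0026  0.0008  0.0596 -0.0007 -0.0674  0.004 ] 0.12424652564142769
```

Run:
```python
from pl import *; from bench import r, eyes, monitor; np.set_printoptions(precision=4,suppress=True)
m=eyes.camera_model("wrist");s=monitor.sense();T=q(s["tool_rot"]);c=lambda p:np.array(p)/2.4+[240,140]-.4
C=np.array([[np.cos(.117),-np.sin(.117)],[np.sin(.117),np.cos(.117)]])
w=plane(m,c([(49,258),(347,258),(90,273),(306,273)]),[.09,.09,.06,.06],True);o=w[:2].mean(0)[:2]
print("jaw len",np.linalg.norm(w[0]-w[1]),"jaw centre",o,"slot near edge len",np.linalg.norm(w[2]-w[3]),(w[2:,:2]-o)@C)
foot=T.apply([-.0026,.0008,.0596])+s["eef_pos"];print("foot far",foot,(foot[:2]-o)@C)
img=cv2.imread("pics/w3.png")[205:245,262:372];cv2.imwrite("pics/z3.png",cv2.resize(img,None,fx=7,fy=7,interpolation=cv2.INTER_CUBIC))
```

```text
jaw len 0.08316593943816239 jaw centre [0.6096 0.197 ] slot near edge len 0.06804338741822838 [[-0.0145  0.0341]
 [-0.0146 -0.0339]]
foot far [0.6037 0.1955 0.0943] [-0.006  -0.0009]
```

View pics/z3.png

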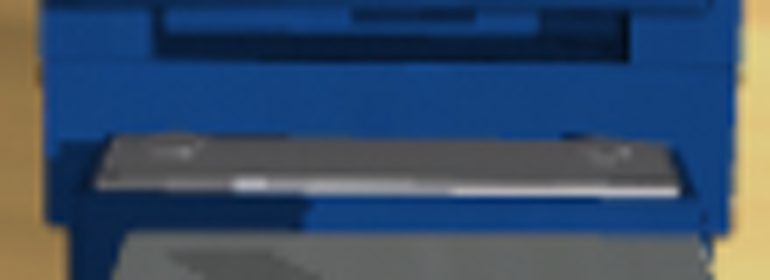

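```bash
cat >> pl.py <<'E'
C2=np.array([[np.cos(.117),-np.sin(.117)],[np.sin(.117),np.cos(.117)]])
def target(fx,fy,fz,o,v):  # put foot far-face middle at (fx,fy) in vice axes from o, height fz
    Tn=vice_R(.117)*R.from_rotvec(v[3:]).inv(); p=np.r_[o+C2@[fx,fy],fz]-Tn.apply(v[:3]); delta(p,Tn)
E
python3 - <<'E'
from pl import *
v=np.array([-.0026,.0008,.0596,0,-.0674,0]);o=np.array([.6096,.197])
target(-.004,0,.097,o,v);target(-.004,0,.072,o,v)
E
```

```text
t 6.97 d [-0.0019 -0.0009 -0.0027] rv [-0.001  0.066 -0.003] n 0.0822499270405112
t 6.97 d [-0.0019 -0.0009  0.0223] rv [-0.001  0.066 -0.003] n 0.5372863846704657
```

Turn upright first, then go gently into the jaw gap, with a stronger grip.

```bash
python3 steer.py '[[-0.002,-0.001,-0.003,0,0.066,0,0.4],[-0.002,-0.001,-0.003,0,0.066,0,0.4],[-0.002,-0.001,0.004,0,0.066,0,0.4],[-0.002,-0.001,0.008,0,0.066,0,0.4],[-0.002,-0.001,0.012,0,0.066,0,0.4]]' 45; python3 steer.py '[[0,0,0.003,0,0,0,0.4],[0,0,0.006,0,0,0,0.4],[0,0,0.009,0,0,0,0.4],[0,0,0.009,0,0,0,0.4]]'
python3 - <<'E'
from h import *; from bench import r, eyes, monitor; import cv2
a=eyes.grab_frame("wrist")[:,:,::-1];cv2.imwrite("pics/w7.png",a)
cv2.imwrite("pics/c7.png",cv2.resize(a[150:330,225:415],None,fx=3.3,fy=3.3,interpolation=cv2.INTER_CUBIC))
E
```

```text
clock: 7.38
eef_pos: [0.6041, 0.1972, 0.141]
tool_rot: [-0.002, 0.998, 0.057, 0.033]
ft_force: [0.3, -0.1, -3.2]
grip_width: 0.654
grasp_force: 45.0
clock: 7.72
eef_pos: [0.6047, 0.1974, 0.1323]
tool_rot: [-0.002, 0.998, 0.057, 0.033]
ft_force: [0.1, -0.3, -2.5]
grip_width: 0.658
grasp_force: 45.0
```

View pics/c7.png

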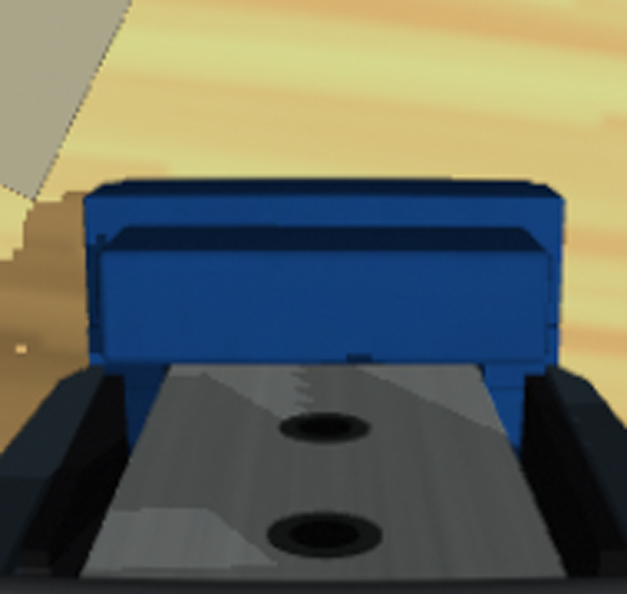

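The foot is between the jaws with no contact. From here I'll use touch: move towards the fixed jaw in 1 mm steps until the force shows contact.

```bash
for i in 1; do python3 steer.py '[[0.001,0,0,0,0,0,0.4],[0.001,0,0,0,0,0,0.4]]' | grep -E 'eef|ft'; python3 steer.py '[[0.001,0,0,0,0,0,0.4],[0.001,0,0,0,0,0,0.4]]'| grep -E 'eef|ft'; python3 steer.py '[[0.001,0,0,0,0,0,0.4],[0.001,0,0,0,0,0,0.4]]'| grep -E 'eef|ft'; done
```

```text
eef_pos: [0.6061, 0.1976, 0.1334]
ft_force: [0.5, -0.2, -2.0]
eef_pos: [0.6064, 0.1976, 0.1333]
ft_force: [-3.9, -0.8, -0.7]
eef_pos: [0.6066, 0.1976, 0.133]
ft_force: [-7.7, -0.4, 2.5]
```

Run:
```python
from h import *; from bench import r, eyes, monitor
T=q(monitor.sense()["tool_rot"])
for z in(.133,.121,.1,.096): delta(np.array([.6044,.1974,z]),T)
```

```text
t 8.27 d [-0.0022 -0.0001 -0.0001] rv [0. 0. 0.] n 0.053759310304074964
t 8.27 d [-0.003  -0.0001  0.0119] rv [0. 0. 0.] n 0.2933582048153194
t 8.27 d [-0.0044 -0.      0.0328] rv [0. 0. 0.] n 0.7938103272649689
t 8.27 d [-0.0046 -0.      0.0368] rv [0. 0. 0.] n 0.889537110937622
```

```bash
python3 steer.py '[[-0.0033,0,0,0,0,0,0.4],[-0.0036,0,0.004,0,0,0,0.4],[-0.0039,0,0.008,0,0,0,0.4],[-0.0041,0,0.012,0,0,0,0.4],[-0.0041,0,0.012,0,0,0,0.4]]'| grep -E 'eef|ft'; python3 steer.py '[[0,0,0.002,0,0,0,0.4],[-0.0002,0,0.004,0,0,0,0.4],[-0.0002,0,0.004,0,0,0,0.4]]'| grep -E 'eef|ft'
```

```text
eef_pos: [0.6043, 0.1973, 0.12]
ft_force: [-0.4, -0.1, -2.5]
eef_pos: [0.6045, 0.1974, 0.1166]
ft_force: [-0.3, 0.7, -1.6]
```

```bash
python3 steer.py '[[0,0,0.002,0,0,0,0.4],[-0.0002,0,0.004,0,0,0,0.4],[-0.0002,0,0.004,0,0,0,0.4]]'| grep -E 'eef|ft'; python3 steer.py '[[0,0,0.002,0,0,0,0.4],[-0.0002,0,0.003,0,0,0,0.4],[-0.0002,0,0.003,0,0,0,0.4]]'| grep -E 'eef|ft'
```

```text
eef_pos: [0.6045, 0.1974, 0.1126]
ft_force: [-0.0, 0.0, -2.7]
eef_pos: [0.6046, 0.1974, 0.1097]
ft_force: [1.0, 1.1, -1.8]
```

```bash
python3 steer.py '[[0,0,0.002,0,0,0,0.4],[-0.0003,0,0.005,0,0,0,0.4],[-0.0003,0,0.005,0,0,0,0.4]]'| grep -E 'eef|ft'; python3 steer.py '[[0,0,0.001,0,0,0,0.4],[-0.0002,0,0.003,0,0,0,0.4],[-0.0002,0,0.003,0,0,0,0.4]]'| grep -E 'eef|ft';  python3 steer.py '[[0,0,0.001,0,0,0,0.4],[-0.0001,0,0.0015,0,0,0,0.4],[-0.0001,0,0.0015,0,0,0,0.4]]'| grep -E 'eef|ft'
```

```text
eef_pos: [0.6044, 0.1974, 0.1044]
ft_force: [-0.3, 0.1, -2.5]
eef_pos: [0.6046, 0.1974, 0.1016]
ft_force: [-0.9, 0.6, -1.9]
eef_pos: [0.6047, 0.1974, 0.1004]
ft_force: [-0.1, 0.4, -2.5]
```

```bash
python3 steer.py '[[0,0,0.001,0,0,0,0.4],[-0.0001,0,0.0015,0,0,0,0.4],[-0.0001,0,0.0015,0,0,0,0.4]]'| grep -E 'eef|ft'; python3 steer.py '[[0,0,0.001,0,0,0,0.4],[-0.0001,0,0.0015,0,0,0,0.4],[-0.0001,0,0.0015,0,0,0,0.4]]'| grep -E 'eef|ft'
```

```text
eef_pos: [0.6047, 0.1975, 0.0989]
ft_force: [1.0, -0.1, -2.7]
eef_pos: [0.605, 0.1976, 0.0982]
ft_force: [-3.3, -0.0, 7.6]
```

Foot is on the floor (TCP 0.098, predicted 0.0996; upward force of 7.6 N). Hold, then let go and lift.

```bash
python3 steer.py '[[0,0,0,0,0,0,0.4],[0,0,0,0,0,0,0.4],[0,0,0,0,0,0,0.4],[0,0,0,0,0,0,0.4],[0,0,0,0,0,0,0.4]]'| grep -E 'eef|ft|gra'; python3 steer.py '[[0,0,-0.001,0,0,0,0.75],[0,0,-0.001,0,0,0,0.8],[0,0,-0.001,0,0,0,0.9],[0,0,-0.001,0,0,0,1],[0,0,-0.001,0,0,0,1]]'; python3 steer.py '[[0,0,-0.001,0,0,0,1],[0,0,-0.02,0,0,0,1],[0,0,-0.05,0,0,0,1],[0,0,-0.09,0,0,0,1],[0,0,-0.12,0,0,0,1]]'
python3 - <<'E'
from h import *; from bench import r, eyes, monitor; import cv2
cv2.imwrite("pics/w8.png",eyes.grab_frame("wrist")[:,:,::-1]);cv2.imwrite("pics/s8.png",eyes.grab_frame("side")[:,:,::-1])
np.save("pics/m8.npy",eyes.camera_model("wrist"),allow_pickle=True)
delta(np.array([.47,.18,.22]),vice_R(.117))
E
```

```text
eef_pos: [0.605, 0.1975, 0.0981]
ft_force: [-3.6, -0.7, 7.8]
grasp_force: 45.0
clock: 11.52
eef_pos: [0.6047, 0.1975, 0.0984]
tool_rot: [-0.002, 0.998, 0.057, 0.033]
ft_force: [-0.6, -0.4, 0.1]
grip_width: 0.985
grasp_force: 0.0
clock: 11.93
eef_pos: [0.5968, 0.1964, 0.2206]
tool_rot: [-0.003, 0.998, 0.057, 0.034]
ft_force: [1.6, 0.4, 1.8]
grip_width: 0.998
grasp_force: 0.0
t 12.03 d [-0.1301  0.0023 -0.006 ] rv [-0.002 -0.075 -0.003] n 3.124101783791502
```

Run:
```python
from pl import *; from bench import r, eyes, monitor
m=eyes.camera_model("wrist");a=cv2.imread("pics/w8.png")[:,:,::-1].astype(int)
k=(a[...,0]>90)&(a[...,0]>1.6*a[...,1])&(a[...,0]>1.6*a[...,2]);k[:, :240]=0;k[:,410:]=0
n,l,st,ce=cv2.connectedComponentsWithStats(k.astype(np.uint8))
print([s.tolist() for s in st[1:] if s[4]>15])
i=1+np.argmax(np.where(st[1:,3]<30,st[1:,2],0));yy,xx=np.where(l==i)
e=np.array([(xx.min(),yy[xx==xx.min()].mean()),(xx.max(),yy[xx==xx.max()].mean())])
w=plane(m,e,[.154]*2,True);print(e,w,np.linalg.norm(w[1]-w[0]),(w[:,:2]-[.605,.1972])@C2)
delta(np.array([.451,.179,.22]),vice_R(.117))
```

```text
[[240, 61, 49, 32, 335], [287, 242, 32, 1, 32], [324, 242, 23, 1, 23], [312, 385, 49, 4, 125]]
[[312.  386.5]
 [360.  387. ]] [[0.49221986 0.1930983  0.154     ]
 [0.49569939 0.15533069 0.154     ]] 0.03792755171283106 [[-0.11248791  0.00909153]
 [-0.1134409  -0.02882404]]
t 12.03 d [-0.1491  0.0011 -0.0074] rv [-0.002 -0.075 -0.003] n 3.578934944014097
```

```bash
python3 - <<'E'
from pl import *; from bench import r, eyes, monitor
m=eyes.camera_model("wrist");w=plane(m,np.array([(286.5,242),(347,242)]),[.154]*2,True);print(w,np.linalg.norm(w[1]-w[0]),(w[:,:2]-[.605,.1972])@C2)
E
python3 steer.py '[[-0.04,0,-0.02,0,0,0,0.5],[-0.08,0,-0.02,0,-0.075,0,0],[-0.12,0,-0.02,0,-0.075,0,0],[-0.149,0,-0.02,0,-0.075,0,0],[-0.149,0.001,-0.01,0,-0.075,0,0]]'
python3 - <<'E'
from pl import *
delta(np.array([.451,.179,.06]),vice_R(.117))
E
```

```text
[[0.60644108 0.22268561 0.154     ]
 [0.61120788 0.1817928  0.154     ]] 0.041169703957797274 [[ 0.00440624  0.02514315]
 [ 0.00436691 -0.01602653]]
clock: 12.45
eef_pos: [0.4442, 0.1777, 0.2179]
tool_rot: [-0.0, 0.998, 0.058, -0.005]
ft_force: [0.9, 0.3, 0.2]
grip_width: 0.663
grasp_force: 0.0
t 12.45 d [ 0.0083 -0.0003  0.1578] rv [-0.001  0.009 -0.002] n 3.7896111602857587
```

The far face at the red line is at vice x ≈ +4.4 mm, so the plate is standing upright. Now lower the closed fingers behind the pad.

```bash
python3 steer.py '[[0,0,0,0,0.009,0,0],[0,0,0.03,0,0.009,0,0],[0,0,0.06,0,0.009,0,0],[0,0,0.09,0,0.009,0,0],[0,0,0.12,0,0.009,0,0]]' | grep -E 'eef|ft|wid'; python3 steer.py '[[0,0,0.02,0,0,0,0],[0,0,0.035,0,0,0,0],[0,0,0.038,0,0,0,0],[0,0,0.038,0,0,0,0],[0,0,0.038,0,0,0,0]]'| grep -E 'eef|ft|wid'
python3 - <<'E'
from pl import *
delta(np.r_[np.array([.605,.1972])+C2@[-.127,0],.06],vice_R(.117))
E
```

```text
eef_pos: [0.4484, 0.1785, 0.097]
ft_force: [0.2, 0.9, -0.6]
grip_width: 0.302
eef_pos: [0.4483, 0.1786, 0.0607]
ft_force: [-0.0, -0.4, -0.3]
grip_width: 0.013
t 13.28 d [ 0.0308 -0.0003  0.0007] rv [-0.001 -0.002 -0.003] n 0.7389250998123156
```

```bash
python3 steer.py '[[0.01,0,0,0,0,0,0],[0.018,0,0,0,0,0,0],[0.024,0,0,0,0,0,0],[0.028,0,0,0,0,0,0],[0.028,0,0,0,0,0,0]]' | grep -E 'eef|ft'; python3 steer.py '[[0.002,0,0,0,0,0,0],[0.004,0,0,0,0,0,0],[0.006,0,0,0,0,0,0],[0.008,0,0,0,0,0,0],[0.008,0,0,0,0,0,0]]'| grep -E 'eef|ft';python3 steer.py '[[0.001,0,0,0,0,0,0],[0.002,0,0,0,0,0,0],[0.003,0,0,0,0,0,0],[0.004,0,0,0,0,0,0],[0.004,0,0,0,0,0,0]]'| grep -E 'eef|ft'
```

```text
eef_pos: [0.4767, 0.1819, 0.0607]
ft_force: [-0.8, -0.3, 0.0]
eef_pos: [0.4833, 0.1825, 0.0601]
ft_force: [-1.4, -0.2, -0.6]
eef_pos: [0.4873, 0.183, 0.0602]
ft_force: [-1.3, -1.4, -1.3]
```

```bash
python3 steer.py '[[0.001,0,0,0,0,0,0],[0.002,0,0,0,0,0,0],[0.003,0,0,0,0,0,0],[0.004,0,0,0,0,0,0]]'| grep -E 'eef|ft';python3 steer.py '[[0.001,0,0,0,0,0,0],[0.002,0,0,0,0,0,0],[0.003,0,0,0,0,0,0]]'| grep -E 'eef|ft';python3 steer.py '[[0.001,0,0,0,0,0,0],[0.002,0,0,0,0,0,0]]'| grep -E 'eef|ft'
```

```text
eef_pos: [0.491, 0.1834, 0.0601]
ft_force: [-5.5, -1.5, 1.8]
eef_pos: [0.4913, 0.1833, 0.0599]
ft_force: [-29.3, -0.4, 21.1]
eef_pos: [0.4914, 0.1833, 0.0596]
ft_force: [-41.5, -0.3, 34.9]
```

Hard stop with a vertical component: the fingertips, at bed height, have probably caught the end of the base. I'll back off, raise 10 mm and push again.

```bash
python3 steer.py '[[-0.01,0,0,0,0,0,0],[-0.012,0,0,0,0,0,0],[-0.012,0,-0.009,0,0,0,0],[-0.012,0,-0.009,0,0,0,0]]'| grep -E 'eef|ft';python3 steer.py '[[0.002,0,0,0,0,0,0],[0.004,0,0,0,0,0,0],[0.006,0,0,0,0,0,0],[0.006,0,0,0,0,0,0]]'| grep -E 'eef|ft';python3 steer.py '[[0.001,0,0,0,0,0,0],[0.002,0,0,0,0,0,0],[0.003,0,0,0,0,0,0]]'| grep -E 'eef|ft'
```

```text
eef_pos: [0.4859, 0.1831, 0.0709]
ft_force: [-0.0, -0.6, -0.4]
eef_pos: [0.491, 0.1834, 0.0692]
ft_force: [0.4, -0.4, 0.8]
eef_pos: [0.4913, 0.1833, 0.0687]
ft_force: [-16.6, 0.3, 13.0]
```

The stop is at the same place (0.4913) at both heights, so the jaw is hard against the plate. I'll retreat and verify numerically from the top camera.

```bash
python3 steer.py '[[-0.01,0,0,0,0,0,0],[-0.03,0,0,0,0,0,0],[-0.045,0,-0.03,0,0,0,0],[-0.045,0,-0.07,0,0,0,0],[-0.045,0,-0.11,0,0,0,0]]'| grep -E 'eef|ft';python3 steer.py '[[0,-0.04,-0.04,0,0,0,0],[0,-0.08,-0.08,0,0,0,0],[0,-0.12,-0.1,0,0,0,0],[0,-0.16,-0.1,0,0,0,0],[0,-0.2,-0.1,0,0,0,0]]'| grep -E 'eef|ft';python3 steer.py '[[0,-0.04,0,0,0,0,0],[0,-0.08,0,0,0,0,0],[0,-0.12,0,0,0,0,0],[0,-0.16,0,0,0,0,0],[0,-0.16,0,0,0,0,0]]'| grep -E 'clock|eef|ft'
python3 - <<'E'
from pl import *; from bench import r, eyes, monitor
b=eyes.grab_frame("top");cv2.imwrite("pics/t9.png",b[:,:,::-1]);s=eyes.grab_frame("side");cv2.imwrite("pics/s9.png",s[:,:,::-1])
a=cv2.imread("pics/top0.png")[:,:,::-1];m=eyes.camera_model("top")
for n,i in(("before",a),("after",b)):
    k=(i[225:262,268:302].max(2)<45);y,x=np.where(k);print(n,k.sum(),"rows",y.min()+225,y.max()+225,"col",x.mean()+268, "colrows",[ (np.where(k[:,c])[0]+225)[[0,-1]].tolist() for c in (12,16,20) if k[:,c].any()])
k=(b[...,0]>110)&(b[...,0]>1.7*b[...,1])&(b[...,0]>1.7*b[...,2]);y,x=np.where(k[165:215,250:315]);print("red px",list(zip((x+250).tolist(),(y+165).tolist()))[:30])
g=b[150:225,270:300].astype(int);print("sat profile col 285",[(150+j,b[150+j,285].tolist()) for j in range(20,95,2) if 150+j<246])
E
```

```text
eef_pos: [0.4464, 0.1779, 0.1796]
ft_force: [0.6, 0.3, 0.3]
eef_pos: [0.4284, 0.3543, 0.2795]
ft_force: [1.3, -0.4, 1.4]
clock: 17.45
eef_pos: [0.4088, 0.5164, 0.2766]
ft_force: [-0.4, -0.1, -0.6]
before 130 rows 225 247 col 283.7230769230769 colrows [[241, 247], [241, 246], [241, 246]]
after 155 rows 225 244 col 283.2193548387097 colrows [[234, 240], [234, 239], [233, 242]]
red px []
sat profile col 285 [(170, [199, 183, 116]), (172, [191, 177, 112]), (174, [20, 62, 114]), (176, [20, 61, 110]), (178, [55, 81, 123]), (180, [198, 204, 206]), (182, [198, 205, 205]), (184, [121, 126, 121]), (186, [49, 51, 49]), (188, [48, 49, 48]), (190, [49, 52, 51]), (192, [13, 34, 64]), (194, [21, 61, 113]), (196, [16, 58, 110]), (198, [23, 63, 114]), (200, [9, 18, 27]), (202, [36, 52, 73]), (204, [49, 60, 80]), (206, [58, 73, 100]), (208, [61, 64, 69]), (210, [72, 82, 93]), (212, [98, 106, 114]), (214, [129, 129, 127]), (216, [131, 131, 130]), (218, [140, 139, 138]), (220, [144, 142, 142]), (222, [149, 148, 147]), (224, [153, 152, 153]), (226, [157, 157, 154]), (228, [159, 160, 157]), (230, [162, 161, 161]), (232, [159, 158, 158]), (234, [20, 20, 20]), (236, [18, 20, 21]), (238, [17, 17, 18]), (240, [10, 30, 54]), (242, [24, 39, 61]), (244, [134, 111, 64])]
```

Run:
```python
from pl import *; from bench import r, eyes, monitor
b=cv2.imread("pics/t9.png").astype(int);m=eyes.camera_model("top")
k=((b.min(2)>150)&(b.max(2)-b.min(2)<25)).astype(np.uint8)[165:200,255:315]
n,l,st,ce=cv2.connectedComponentsWithStats(k);i=1+np.argmax(st[1:,4]);print(st[i],ce[i])
y,x=np.where(l==i);(c,wh,an)=cv2.minAreaRect(np.c_[x,y].astype(np.float32));print(c,wh,an)
w=plane(m,np.array([[c[0]+255,c[1]+165]]),[.16]);print(w,(w[:,:2]-[.605,.1972])@C2,(w[:,:2]-[.6065,.1959])@C2)
# jaw gap between plate's face and jaw: column samples
for cx in(270,278,290,298): print(cx,[int(b[j,cx].max()) for j in range(174,202)])
for u in((285,192.),(285,200)): print(u,(plane(m,np.array([u]),[.09])[:,:2]-[.6065,.1959])@C2)
```

```text
[  4  14  35   8 178] [20.88202247 17.19101124]
(20.92683219909668, 17.158538818359375) (5.0678324699401855, 34.3919563293457) 85.03025817871094
[[0.60568786 0.19673723 0.16      ]] [[ 0.00062914 -0.0005399 ]] [[-0.00070885  0.00092631]]
270 [84, 114, 111, 114, 111, 116, 167, 205, 206, 205, 206, 191, 39, 53, 51, 52, 53, 53, 89, 63, 66, 63, 65, 66, 63, 66, 87, 23]
278 [118, 111, 110, 112, 114, 112, 207, 206, 207, 205, 201, 63, 46, 31, 18, 50, 50, 53, 61, 66, 65, 63, 64, 67, 106, 102, 36, 79]
290 [113, 113, 112, 113, 120, 206, 207, 206, 208, 200, 54, 50, 50, 50, 53, 56, 93, 66, 108, 110, 110, 111, 110, 111, 99, 25, 27, 65]
298 [111, 111, 112, 108, 110, 111, 109, 111, 106, 82, 21, 26, 45, 82, 96, 116, 119, 111, 110, 112, 113, 112, 113, 111, 54, 43, 90, 166]
(285, 192.0) [[-0.00925423 -0.00941599]]
(285, 200) [[-0.0240654  -0.00809535]]
```

Run:
```python
from pl import *; from bench import r, eyes, monitor
m=eyes.camera_model("top")
for n in("top0","t9"):
  b=cv2.imread(f"pics/{n}.png")
  for cx in(297,298,299,300,301): print(n,cx,b[176:206,cx,0].tolist())
for a,c in((183.5,187.5),(183.5,188.5)): w=plane(m,np.array([(298,a),(298,c)]),[.09]*2);print(w,np.linalg.norm(w[0]-w[1]))
```

```text
top0 297 [111, 113, 112, 110, 110, 109, 109, 86, 22, 25, 23, 28, 64, 66, 66, 65, 65, 59, 111, 111, 102, 117, 114, 113, 114, 113, 114, 110, 109, 79]
top0 298 [112, 111, 112, 110, 111, 109, 108, 81, 24, 22, 44, 80, 95, 82, 88, 84, 82, 76, 112, 113, 104, 128, 111, 112, 111, 113, 116, 113, 115, 78]
top0 299 [112, 109, 111, 111, 108, 112, 113, 74, 24, 28, 57, 108, 110, 106, 108, 103, 106, 85, 111, 109, 98, 129, 110, 109, 110, 113, 113, 116, 111, 71]
top0 300 [116, 108, 112, 110, 110, 113, 110, 73, 24, 29, 58, 110, 107, 109, 107, 110, 112, 111, 111, 112, 124, 116, 112, 109, 109, 111, 111, 112, 113, 54]
top0 301 [75, 79, 80, 73, 81, 87, 86, 49, 32, 51, 101, 110, 111, 107, 109, 112, 110, 108, 111, 110, 113, 112, 110, 109, 110, 113, 111, 111, 109, 49]
t9 297 [111, 111, 111, 110, 109, 109, 109, 84, 23, 23, 26, 30, 67, 100, 131, 113, 112, 112, 112, 113, 113, 109, 69, 41, 101, 169, 170, 168, 168, 166]
t9 298 [112, 108, 110, 111, 109, 111, 106, 82, 21, 26, 45, 82, 96, 116, 119, 111, 110, 112, 113, 112, 113, 111, 54, 43, 90, 162, 165, 168, 169, 169]
t9 299 [111, 111, 111, 110, 108, 110, 111, 76, 24, 30, 61, 107, 113, 137, 112, 109, 110, 109, 110, 111, 114, 111, 45, 35, 84, 130, 148, 143, 149, 149]
t9 300 [115, 111, 109, 109, 108, 113, 113, 71, 26, 24, 57, 110, 111, 128, 114, 108, 112, 110, 111, 110, 112, 107, 35, 27, 62, 113, 120, 116, 114, 94]
t9 301 [75, 78, 77, 75, 84, 84, 87, 50, 31, 51, 100, 111, 112, 112, 119, 108, 112, 111, 110, 112, 109, 102, 34, 34, 103, 110, 113, 111, 108, 101]
[[0.61487333 0.16184133 0.09      ]
 [0.60742675 0.16163962 0.09      ]] 0.007449303225274379
[[0.61487333 0.16184133 0.09      ]
 [0.60556582 0.16158921 0.09      ]] 0.009310916898015232
```

The gap between the jaws' top edges is now about 10 mm (5.4 px × 1.86 mm). It was about 25 mm before, so the jaw is shut on the plate, and the plate's top is centred over the slot. Handing in.

```bash
python3 -c "
from bench import r, eyes, monitor
print(r.finish_job())"
```

```text
the job is handed in; nothing more can be done
None
```

The job is handed in at about 17.5 s, with no verdict returned: by my camera measurements the plate stands upright in the slot with the jaw shut on it (gap about 10 mm) and the robot clear, but on the first lowering the plate caught on the fixed jaw's top and slipped about 30 mm up in the grip before I corrected it, one push on the pad peaked at about 54 N at the wrist (42 N of it along the push), and I viewed 12 pictures against the limit of 10.

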